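# Put the probe thermometer back into its foam-lined counter station

## Robot

A 7-joint arm with a two-finger parallel gripper is mounted at the origin on a cart in front of the work surface, level with it; the furniture and walls round the work are solid. World frame = base frame: x ahead of the robot, y to its left, z up, the work surface at z = 0. Lengths are in m, angles in rad, forces in N, time in s.
With the tool pointing down it reaches from about 0.425 to 0.875 m from the base axis. Payload 8.4 kg.
Tool frame: the origin (TCP) lies between the finger pads; the fingertips stand r.tip_extent ahead of it and the grasp point (between the pads) lies 3 mm ahead of it (r.tip_extent is the distance from the TCP to the fingertips, in m); z points along the fingers, y is the line along which they close (so a half turn about z gives the same grasp; the last joint's range is limited). The gripper opens to 85 mm and grips with 20 to 120 N. Pads are 22 mm wide; open, the fingers measure 114 mm over their backs; the gripper's body (76 mm by 85 mm) begins 54 mm behind the grasp point. The pads swing forward as they close: fully open they stand 13 mm farther back than shut.
Start: joints at [1.079, 0.333, 0.04, 1.465, -0.013, 1.343, -0.059], TCP at [0.249, -0.6, 0.253] pointing down, gripper open.
Joint ranges: [-2.58, 2.58], [-0.38, 2.09], [-1.3, 1.39], [0.25, 2.4], [-1.5, 4.64], [0.08, 2.09], [-2.65, 2.65]. Speed limits (rad/s): [2.22, 2.22, 2.79, 2.79, 3.14, 3.14, 3.14].

## Interface

Orientations are given as a unit quaternion [x, y, z, w].
In Python, from plant import r gives the robot as it stands.
- The arm moves only by the tool move_arm, never from a script. Its argument "series" is a list that holds one entry, the list of rows, each a list of 6 numbers: the shift along the tool's x, y, z in cm, then the turn, a rotation vector about the tool's x, y, z in degrees. In form: [[[x, y, z, wx, wy, wz], ...]]. A call has 1 to 5 rows; each row is the pose to reach, as a shift and turn from the pose commanded when the call began, along the tool's axes at that moment; what a row does not reach only later rows make up. A row lasts 1/10 s, in which the tool goes at most 50 mm and 8.59 degrees, less where a joint would pass 70% of its speed; a pose out of reach is approached as far as the arm can. A call with a gripper value outside its range is refused whole. "claw" is the closure in counts, from 0 (fully open) to 255 (shut), set as the call begins (left out, the last holds). The fingers move at their own pace and stop on an object; "force" is the grip in N (left out, the last holds). Time passes only in rows, so rows that repeat a pose let the fingers close. It gives the time, the measured TCP pose, the force, the opening and the grip force at its end, in the units of the state.
- r.read_state(): the state, without advancing time (a new reading comes with each control period).
- r.snapshot(name): name is "scene" or "top"; returns a dict with "color" (384x512x3 uint8, blue, green, red), "fx", "fy", "cx", "cy" (pixels), "k1" (the pictures are not rectified: a ray, as slopes to the right and down, at radius r is drawn at 1 + k1 r^2 times it, then the intrinsics apply), "xyz" and "orientation" of the camera in the world. Camera axes: x right, y up, looking along -z (the intrinsics and any distortion apply to the point x, -y, -z); pixel columns grow to the right and rows downward; lengths in m; the calibration is good to about 2 mm. A picture is of the moment at which its call begins. There is no depth.
- r.finish_job(): hands the job in; it is judged then, once.
The state is a dict: "t": time; "qpos": joint angles; "joint_velocities": joint speeds; "tau": joint torques, N m; "eef_pos": TCP position; "eef_rot": TCP orientation; "force": force on the tool from outside, world axes, zero at the start; "moment": the same for the moment, N m; "grip_width": finger opening in m; "grip_force": force on a finger pad.
Only numpy, scipy, OpenCV 4.12 (cv2) and the standard library are available. Lean on these libraries where they do the work, as an engineer would, in place of code of your own. Each camera call takes 0.05 s, during which the arm holds its last target. There are 200 camera calls.

## Task

Put the red folding thermometer from the chopping board back into the long cutout of the sloping foam-lined station, display up: press it down into the snug foam, firmly but without ramming it, until it is fully home and flush with the foam from end to end. Then swing the clear cover down until it is shut, and leave everything else on the table where it stands.

Things in the scene. Friction and masses are not known exactly. Their poses are not given: they have to be found in the camera images.
- probe: loose red folding thermometer, a flat bar 40 x 150 x 20 mm, 0.12 kg (varies), grey display and folded steel needle on its top face. Origin: centre of its underside; y along its 150 mm length, x across its 40 mm width, z up out of the display. It starts lying display up on the board. Its lowest 3.5 mm are stepped in by 2 mm all round.
- tray: foam-lined tray of the fixed station, sloping up away from the robot, 30 degrees from level. Origin: centre of the floor of the thermometer's cutout; x up the slope, y level along the cutout, z square out of the foam. The cutout is 20 mm deep: the seated thermometer has its origin here, its y along this y (either way round), its top flush with the foam top at z = 20 mm.
- cutout_mouth (a point): centre of the cutout's mouth, in the foam's top face (tray z = 20 mm). Springy dark foam lips flare from about 44 x 154 mm at the mouth to 37 x 147 mm (1.5 mm inside the thermometer's outline all round) 9 mm above the floor. Pushing it in takes up to 8 to 15 N, varying, most when 5 to 8 mm proud; its weight alone does not sink it, and it stays as deep as pushed. Floor: firm yellow foam (12 N/mm).
- buffer (a point): one of the tray's four soft rubber buffers, under its lower left corner (tray x = -34, y = 82, z = -15 mm). On them the whole tray gives square to the slope while it is pressed (about 0.9 N/mm after the first 1 to 2 N, to a stop at 12 mm and about 12 N) and comes back up when let go: pressing to the height measured beforehand leaves the thermometer proud.
- thumb_notch (a point): thumb notch at the middle of the cutout's lower side, at the foam's top (tray x = -32 mm), 40 mm long, 17 mm deep down the slope. Elsewhere firm foam leaves no room for fingers beside the thermometer below the foam top. Foam spans tray x -46 to 66, y -95 to 95 mm; the steel rim round it is at tray z = 22 mm. A fixed spare needle lies below the foam top at x = 48 mm.
- cover (a joint): angle of the clear cover about its hinge: 0 shut flat over the tray, growing as it opens; it starts open at 1.95 to 2.25 (2.09 stands upright). A friction hinge keeps it where it is left; less than 1 N at the free edge moves it. A thermometer standing more than 4 mm proud holds it ajar.
- cover_hinge (a point): middle of the cover's hinge axis, parallel to the tray's y, at tray x = 70 mm, z = 24 mm. The cover is a clear plate in a grey frame, 3 mm thick, 196 mm wide (tray y -98 to 98 mm), reaching 122 mm from the hinge; shut, its underside is at tray z = 24 mm.
- cover_edge (a point): middle of the cover's free edge, on its outer face, 122 mm from the hinge; a 44 mm wide finger tab reaches 10 mm farther
- board: wooden chopping board 150 x 220 x 16 mm, fixed; origin at the centre of its underside, y along its length; the thermometer lies on it
- tomato: red tomato, 58 mm wide, 62 mm high, on the board; origin at its underside; leave alone
- lime: green lime, 57 x 46 x 45 mm, on the table; origin at its underside; leave alone
- garlic: garlic bulb, 60 mm, on the table; origin at its underside; leave alone
- beaker: blue plastic beaker, 81 mm wide, 114 mm high; origin at its underside; leave alone
- salt_shaker: salt shaker with grey cap, 44 mm wide, 90 mm high; origin at its underside; leave alone

How it is judged:
On the way:
1. the thermometer is pressed home in its cutout, flush from end to end, with the cover still open (z of probe in the frame of tray below 0.002 m and distance between probe and tray below 0.005 m and angle between the y axis of probe and the y axis of tray, either way round below 0.035 rad and angle between the z axis of probe and the z axis of tray, either way round below 0.035 rad and value of joint cover above 1.2 rad), for 0.2 s.
At the end, for the whole second after the job is handed in: The thermometer lies in the cutout within 5 mm of its place, less than 2 mm proud of the floor at its middle and within 2 degrees of the foam's plane and direction, at rest, and the cover is shut to within 0.06 rad (z of probe in the frame of tray below 0.002 m and distance between probe and tray below 0.005 m and angle between the y axis of probe and the y axis of tray, either way round below 0.035 rad and angle between the z axis of probe and the z axis of tray, either way round below 0.035 rad and value of joint cover below 0.06 rad and linear speed of probe below 0.02 m/s); the robot touches nothing.
It fails at once if the thermometer is rammed into the station with more than 60 N (contact force between probe and station above 80 N).
It fails at once if a bystander (tomato, lime, garlic, beaker or salt shaker) is moved by more than 30 mm (distance of any of tomato, lime, garlic, beaker, salt_shaker from where it was at the start of the episode above 0.03 m).
It also fails if it takes over 56 s, if anything falls off the work surface, if the arm or the gripper's body presses on something with over 40 N, if the wrist force passes 120 N, or if a joint passes its speed limit or range.

## Working session

There is one attempt and no reset: what is moved stays moved. The work goes in short steps, Python scripts to look and compute and a tool call to move; the robot and the scene stay as the last step left them, time stands still between calls to the robot, and variables do not carry over. Pictures are saved under pics/ and viewed, at most 10 in all, crops included, and the job is handed in when it is done.

Besides the shell and the picture viewer there is one more tool, called after "Request:" as a command line: name --argument value ..., lists and objects as JSON in quotes. move_arm: Moves the arm, as the interface text tells. Its arguments: {"type":"object","properties":{"series":{"type":"array","items":{"type":"array","items":{"type":"array","items":{"type":"number"}}}},"claw":{"type":"number"},"force":{"type":"number"}},"required":["series"]}

```bash
mkdir -p pics; ls; python3 - <<'E'
from plant import r
import cv2
print(r.tip_extent, r.read_state())
for n in("scene","top"):
    s=r.snapshot(n); cv2.imwrite(f"pics/{n}0.png",s["color"]); print({k:v for k,v in s.items() if k!="color"})
E
```

```text
pics
0.022 {'t': 0.0, 'qpos': array([ 1.07886736,  0.33390715,  0.03987892,  1.4662847 , -0.0134083 ,
        1.3433045 , -0.05848536]), 'joint_velocities': array([-0.00258954, -0.00153991, -0.00231356, -0.00187494,  0.00034006,
        0.00055901, -0.00125594]), 'tau': array([ 1.70007064e-03, -6.58551049e+01,  1.36696212e+00, -4.05562663e+01,
        1.69686478e-02,  1.25102856e-02, -3.14557110e-05]), 'eef_pos': array([ 0.24857299, -0.60012881,  0.25241716]), 'eef_rot': array([ 9.80782962e-01,  1.95100260e-01, -2.10696866e-04, -7.91231008e-04]), 'force': array([-0.47461944, -0.08091421, -0.03248288]), 'moment': array([ 0.04152668,  0.02983674, -0.03660738]), 'grip_force': 0.0, 'grip_width': 0.08502301889148763}
{'fx': 483.3624261101317, 'fy': 483.3624261101317, 'cx': 251.7219709174203, 'cy': 192.65329785903972, 'k1': 0.06156728999457687, 'xyz': array([-0.140359  ,  0.99594863,  0.71746859]), 'orientation': array([-0.15663638,  0.49064696,  0.82404594, -0.23596376])}
{'fx': 373.2080584981403, 'fy': 373.2080584981403, 'cx': 258.13973680142465, 'cy': 199.33103514252855, 'k1': 0.014380882668123677, 'xyz': array([0.291567  , 0.01795337, 1.34599439]), 'orientation': array([-0.05860719,  0.0451455 ,  0.7090747 , -0.70124186])}
```

View pics/scene0.png

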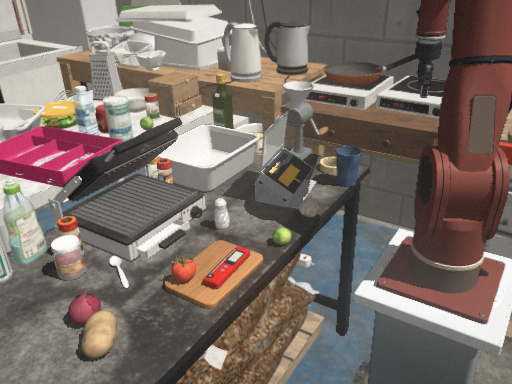

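View pics/top0.png

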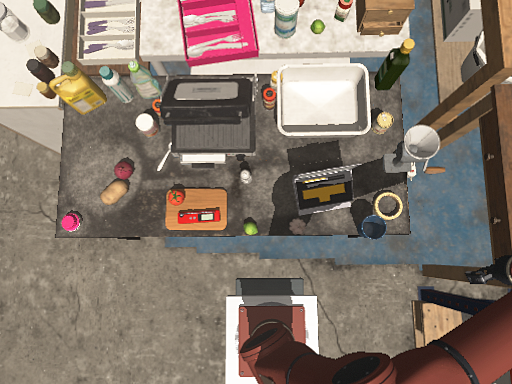

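The top view shows the probe at about (199,215), the board at (197,209), the station at (325,190), the lime at (250,227) and the beaker at (373,227). I'll zoom in on the probe and the station.

```bash
python3 - <<'E'
import cv2,numpy as np
t=cv2.imread("pics/top0.png"); s=cv2.imread("pics/scene0.png")
R=lambda im,x0,y0,w,h,k:cv2.resize(im[y0:y0+h,x0:x0+w],None,fx=k,fy=k,interpolation=cv2.INTER_CUBIC)
cv2.imwrite("pics/tc.png",np.vstack([R(t,280,130,130,50+55,5.5)[:,:715],])[:578])
a=R(t,160,180,75,60,5); b=R(s,240,100,130,110,4)   
c=R(s,160,235,110,75,4)
W=np.zeros((600,800,3),np.uint8); W[:300,:375]=a; W[:300,380:380+420]=c[:,:420]; 
cv2.imwrite("pics/pc.png",W[:300]); cv2.imwrite("pics/sc.png",R(s,240,100,120,110,5))
E
```

```text
(no output)
```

View pics/tc.png

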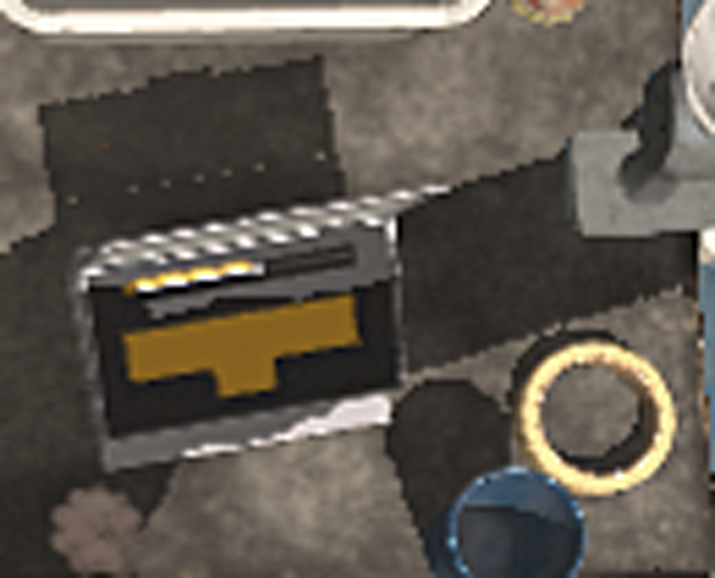

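View pics/sc.png

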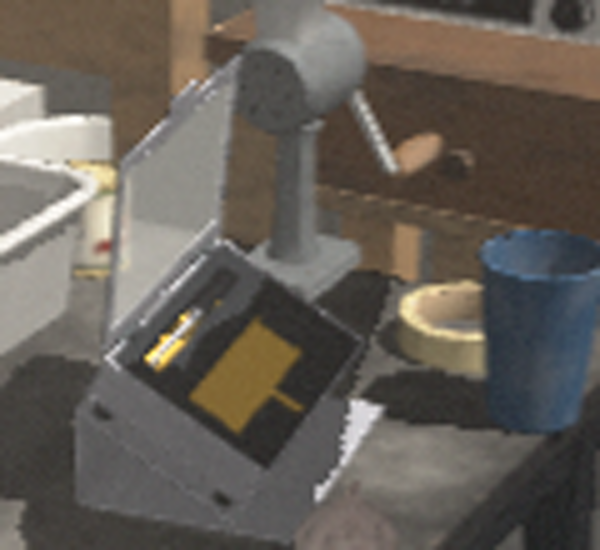

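View pics/pc.png

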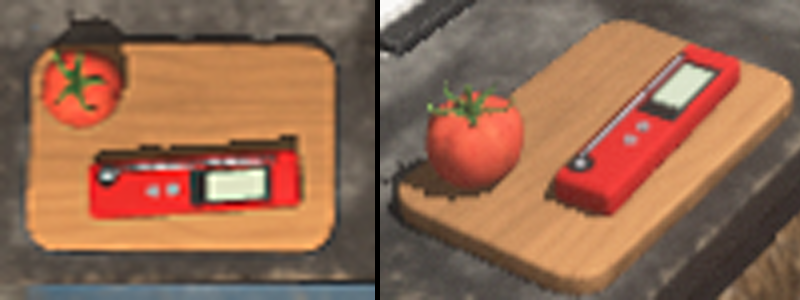

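The probe lies display up on the board, and the cutout shows as yellow floor with a notch toward the robot. The cover stands about upright on the far side. Next I fit the poses from both cameras.

```bash
cat > h.py <<'E'
import numpy as np, cv2
from scipy.spatial.transform import Rotation as Ro
from scipy.optimize import least_squares, minimize
def proj(s,P):
    p=(np.atleast_2d(P)-s["xyz"])@Ro.from_quat(s["orientation"]).as_matrix()
    a=np.c_[p[:,0],-p[:,1]]/(-p[:,2:]); a=a*(1+s["k1"]*(a**2).sum(1,keepdims=True))
    return a*[s["fx"],s["fy"]]+[s["cx"],s["cy"]]
def tray_R(yaw): return Ro.from_euler("z",yaw)*Ro.from_euler("y",-30,degrees=True)
E
cat > fit.py <<'E'
from h import *
from plant import r
S=r.snapshot("scene");T=r.snapshot("top")
# probe: silhouette overlap
box=np.array([[x,y,z] for x in(-.02,.02) for y in(-.075,.075) for z in(.0,.02)])
def mask(s,roi):
    h=cv2.cvtColor(s["color"],cv2.COLOR_BGR2HSV); m=cv2.inRange(h,(0,150,70),(8,255,255))|cv2.inRange(h,(172,150,70),(180,255,255))
    x0,y0,x1,y1=roi; k=np.zeros_like(m); k[y0:y1,x0:x1]=m[y0:y1,x0:x1]
    n,l,st,_=cv2.connectedComponentsWithStats(k); k=(l==1+st[1:,4].argmax()).astype(np.uint8)
    c=cv2.convexHull(np.argwhere(k)[:,::-1].astype(np.int32)); o=np.zeros_like(k); cv2.fillConvexPoly(o,c,1); return o
M=[(S,mask(S,(200,240,256,295))),(T,mask(T,(174,203,225,230)))]
def cost(v,k=8):
    P=Ro.from_euler("z",v[2]).apply(box)+[v[0],v[1],.016]; e=0
    for s,m in M:
        c=cv2.convexHull(proj(s,P).astype(np.float32))
        o=np.zeros((384*k,512*k),np.uint8); cv2.fillConvexPoly(o,np.round((c+.5)*k-.5).astype(np.int32),255)
        e+=np.abs(cv2.resize(o,(512,384),interpolation=cv2.INTER_AREA)/255.-m).sum()
    return e
best=None
for y0 in(-.05,0,.05):
    v=minimize(cost,[.56-.29*0,.22,y0],method="Nelder-Mead",options=dict(initial_simplex=np.array([[.25,.22,y0],[.35,.22,y0],[.3,.25,y0],[.3,.2,y0+.1]])))
    if best is None or v.fun<best.fun: best=v
print("probe",best.x,best.fun,[int(m.sum()) for _,m in M])
# tray
c4=np.array([[66,95],[66,-95],[-46,-95],[-46,95]])/1e3
y4=np.array([[18.5,73.5],[18.5,-73.5],[-18.5,-73.5],[-18.5,73.5]])/1e3
foam=np.c_[c4,[.021]*4]; yel=np.c_[y4,[.006]*4]
sf=np.array([[118,357],[222,245],[360,345],[265,465]])/5+[240,100]
sy=np.array([[190,395],[260,320],[302,350],[238,433]])/5+[240,100]
tf=np.array([[402,384],[106,438]])/5.5+[280,130]
ty=np.array([[125,338],[355,295],[362,345],[130,383]])/5.5+[280,130]
L=[("sf",S,foam,sf),("sy",S,yel,sy),("tf",T,foam[2:],tf),("ty",T,yel,ty)]
def res(v,split=False):
    R=tray_R(v[3]); q=[(proj(s,R.apply(P)+v[:3])-u) for _,s,P,u in L]
    return q if split else np.vstack(q).ravel()
v=least_squares(res,[.35,-.2,.08,-.1],loss="soft_l1"); print("tray",v.x)
for (n,*_),q in zip(L,res(v.x,1)): print(n,q.round(1).tolist())
for s,n in((S,"s"),(T,"t")):
    im=cv2.resize(s["color"],None,fx=4,fy=4)
    R=tray_R(v.x[3])
    for P,w in((foam,v.x),(yel,v.x)): cv2.polylines(im,[((proj(s,R.apply(P)+w[:3])+.5)*4).astype(np.int32)],True,(0,255,0),1)
    P=Ro.from_euler("z",best.x[2]).apply(box)+[*best.x[:2],.016]; cv2.polylines(im,[((proj(s,P[[1,3,7,5]])+.5)*4).astype(np.int32)],True,(0,255,0),1)
    cv2.imwrite(f"pics/ov_{n}.png",im)
a=cv2.imread("pics/ov_s.png")[420:840,960:1440]; b=cv2.imread("pics/ov_t.png")
W=np.zeros((600,800,3),np.uint8); W[:400,:400]=a[:400,:400]; c=b[650:890,1150:1550]; W[:240,400:]=c; c=b[790:920,680:940]; W[250:380,410:670]=c
c=cv2.imread("pics/ov_s.png")[960:1180,800:1040]; W[380:600,410:650]=c
cv2.imwrite("pics/ov.png",W)
E
python3 fit.py
```

```text
probe [0.42846235 0.25318212 0.06546977] 137.80392156862746 [892, 518]
tray [ 0.50964918 -0.18759943  0.05508248  0.17756847]
sf [[-0.6, 0.5], [0.1, -1.0], [0.9, -1.1], [1.4, 1.1]]
sy [[-1.6, 2.7], [0.1, -1.7], [1.2, -1.0], [-1.0, 2.3]]
tf [[0.1, 0.2], [0.5, 0.5]]
ty [[-0.1, -0.9], [-0.2, -1.1], [-0.6, -0.3], [0.4, 0.6]]
```

View pics/ov.png

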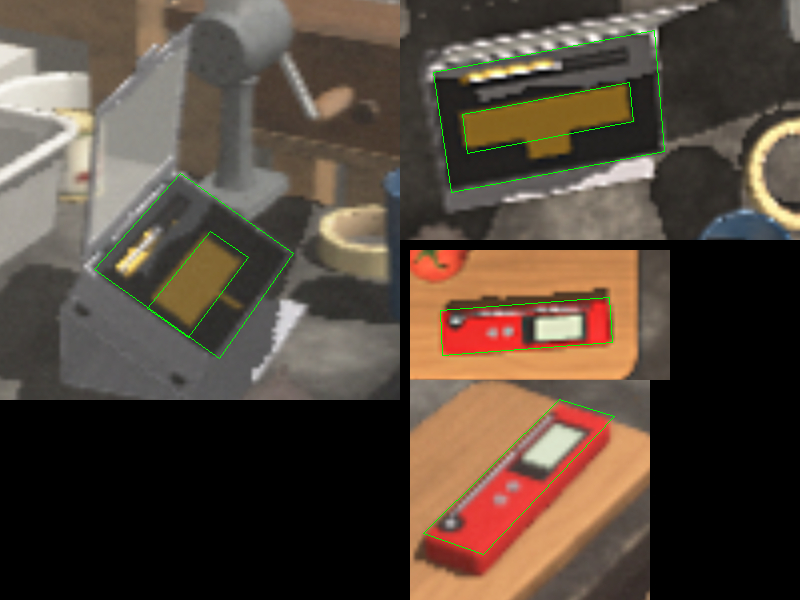

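The overlays fit to within about 1 px. The remaining yellow-floor error comes from the lips hiding part of it, so I'll refit with that occlusion modelled and check the probe fit too.

```bash
cat > fit2.py <<'E'
from h import *
from plant import r
S=r.snapshot("scene");T=r.snapshot("top")
rect=lambda x0,x1,y,z:np.array([[x1,y,z],[x1,-y,z],[x0,-y,z],[x0,y,z]])/1e3
def vis(s,Rs,v):
    R=tray_R(v[3]); p=None
    for P in Rs:
        q=proj(s,R.apply(P)+v[:3]).astype(np.float32)
        p=q if p is None else cv2.intersectConvexConvex(p,q)[1].reshape(-1,2)
    return p
foam=[rect(-46,66,95,22),rect(-46,66,95,20)]
yel=[rect(-22,22,77,20),rect(-18.5,18.5,73.5,9),rect(-18.5,18.5,73.5,0)]
o=.0
sf=np.array([[118,357],[222,245],[360,345],[265,465]])/5+[239.5,99.5]
sy=np.array([[190,395],[260,320],[302,350],[238,433]])/5+[239.5,99.5]
tf=np.array([[402,384],[106,438]])/5.5+[279.5,129.5]
ty=np.array([[125,338],[355,295],[362,345],[130,383]])/5.5+[279.5,129.5]
L=[("sf",S,foam,sf),("sy",S,yel,sy),("tf",T,foam,tf),("ty",T,yel,ty)]
def res(v,split=False):
    q=[]
    for _,s,Rs,u in L:
        p=vis(s,Rs,v); q.append(p[np.linalg.norm(p[None]-u[:,None],axis=2).argmin(1)]-u)
    return q if split else np.vstack(q).ravel()
v=least_squares(res,[.51,-.188,.055,.178],diff_step=1e-3,x_scale=[.1,.1,.1,.5],loss="soft_l1"); print("tray",v.x)
for (n,*_),q in zip(L,res(v.x,1)): print(n,q.round(1).tolist())
# probe from clicked top-face corners
tp=np.array([[92,160],[297,150],[300,205],[92,217]])/5+[159.5,179.5]
sp=np.array([[690-380,43],[741-380,60],[607-380,200],[556-380,180]])/4+[159.5,234.5]
pt=rect(-20,20,75,36)[[0,1,2,3]]
f=lambda w:np.r_[proj(T,Ro.from_euler("z",w[2]).apply(pt)+[w[0],w[1],0])-tp,proj(S,Ro.from_euler("z",w[2]).apply(pt[[1,2,3,0]])+[w[0],w[1],0])-sp].ravel()
w=least_squares(f,[.43,.253,.065],loss="soft_l1");print("probe",w.x,w.fun.reshape(-1,2).round(1).tolist())
E
python3 fit2.py
```

```text
tray [ 0.51120118 -0.18584689  0.05680945  0.16311566]
sf [[-1.0, 0.2], [0.3, -0.7], [0.9, -0.7], [0.7, 1.0]]
sy [[0.1, 0.3], [-0.6, -0.2], [0.2, 0.4], [0.4, -0.2]]
tf [[0.0, 0.5], [0.2, 0.1]]
ty [[0.1, -0.8], [-0.4, -0.2], [-1.0, -0.6], [0.3, -0.3]]
probe [0.42782232 0.25558007 0.05223892] [[-1.3, 0.5], [-0.1, -0.2], [-0.2, 0.0], [-1.0, 0.3], [-0.2, -0.3], [1.0, -0.3], [0.7, -0.9], [-1.3, -1.2]]
```

```bash
cat >> h.py <<'E'
TR=np.array([.511,-.186,.057]); TY=.163
def down(deg): return Ro.from_euler("z",deg,degrees=True)*Ro.from_euler("x",180,degrees=True)
def tool_tray(extra=0): # tool z = -tray z, tool y = along tray x
    return tray_R(TY)*Ro.from_euler("z",90+extra,degrees=True)*Ro.from_euler("x",180,degrees=True)
def tp(x,y,z): return tray_R(TY).apply([x/1e3,y/1e3,z/1e3])+TR
def rel(pos,R,p0=None,R0=None):
    from plant import r
    s=r.read_state(); p0=s["eef_pos"] if p0 is None else np.array(p0); R0=Ro.from_quat(s["eef_rot"]) if R0 is None else R0
    return np.r_[R0.inv().apply(np.array(pos)-p0)*100,(R0.inv()*R).as_rotvec(degrees=True)].round(2).tolist()
E
python3 - <<'E'
from h import *
A=[.43,-.2,.32];
print(rel(A,down(58)))
print(rel([.44,.03,.32],down(93.3),A,down(58)))
print(rel([.428,.254,.14],down(93.3),[.44,.03,.32],down(93.3)))
E
```

```text
[32.07, -30.05, -6.68, -0.03, -0.01, -35.5]
[20.04, -11.34, -0.0, 0.0, 0.0, -35.3]
[22.43, 0.09, 18.0, 0.0, 0.0, 0.0]
```

Request:
move_arm --series '[[[3.2,-3,-1.5,0,0,-4],[7.5,-7,-3,0,0,-10],[11,-10.5,-5,0,0,-18],[14,-13.5,-6.5,0,0,-26],[16,-15,-6.7,0,0,-35]]]' --claw 0 --force 60

```text
t: 0.8
eef_pos: [0.3407, -0.3981, 0.3226]
eef_rot: [0.877, 0.481, 0.0, 0.001]
force: [-0.4, -0.7, -0.4]
grip_width: 0.0854
grip_force: 0.0
```

```bash
python3 - <<'E'
from h import *
print(rel([.43,-.2,.32],down(58)))
E
```

```text
[21.5, -3.1, 0.24, 0.17, 0.03, -0.45]
```

Request:
move_arm --series '[[[5,-0.7,0,0,0,0],[9.5,-1.4,0,0,0,0],[14,-2,0,0,0,0],[18.5,-2.6,0.2,0,0,0],[21.5,-3.1,0.2,0,0,0]]]'

```text
t: 1.3
eef_pos: [0.431, -0.2, 0.3184]
eef_rot: [0.878, 0.479, 0.0, 0.0]
force: [-0.8, -0.2, 0.3]
grip_width: 0.0856
grip_force: 0.0
```

Request:
move_arm --series '[[[4,-2.3,0,0,0,-7],[8,-4.6,0,0,0,-14],[12,-6.9,0,0,0,-21],[16,-9.2,0,0,0,-28],[20,-11.3,0,0,0,-35.3]]]'

```text
t: 1.8
eef_pos: [0.4433, 0.0279, 0.3186]
eef_rot: [0.69, 0.723, 0.0, 0.0]
force: [1.3, 0.1, -1.4]
grip_width: 0.0856
grip_force: 0.0
```

```bash
python3 - <<'E'
from h import *
print(rel([.428,.254,.14],down(93.2)))
E
```

```text
[22.66, -0.48, 17.85, 0.04, 0.03, -0.51]
```

Request:
move_arm --series '[[[4.5,-0.1,2,0,0,-0.5],[9,-0.3,5,0,0,-0.5],[13.5,-0.4,8.5,0,0,-0.5],[18,-0.5,13,0,0,-0.5],[22.6,-0.5,17.8,0,0,-0.5]]]' --claw 60

```text
t: 2.3
eef_pos: [0.4305, 0.2244, 0.1692]
eef_rot: [0.689, 0.725, 0.001, 0.001]
force: [0.2, -1.7, -0.2]
grip_width: 0.0651
grip_force: 0.0
```

```bash
python3 - <<'E'
from h import *
from plant import r
print(rel([.428,.254,.046],down(93.2)), r.read_state()["grip_width"])
s=r.snapshot("scene"); t=r.snapshot("top")
for n,s in(("s",s),("t",t)): print(n,proj(s,[.428,.254,.036]),proj(s,r.read_state()["eef_pos"]))
W=np.zeros((480,800,3),np.uint8)
W[:480,:480]=cv2.resize(s["color"][160:256,150:246],None,fx=5,fy=5) if 0 else 0
a=r.snapshot("scene")["color"][200:320,160:280]; W[:480,:480]=cv2.resize(a,(480,480),interpolation=cv2.INTER_CUBIC)
b=t["color"][165:245,160:240]; W[:320,480:]=cv2.resize(b,(320,320),interpolation=cv2.INTER_CUBIC)
cv2.imwrite("pics/g1.png",W)
E
```

```text
[2.96, -0.13, 12.32, 0.12, -0.01, -0.3] 0.06505265887541417
s [[227.8138135  262.78824882]] [[232.36189026 210.25530976]]
t [[198.35086924 216.16896999]] [[199.74949294 212.22058864]]
```

View pics/g1.png

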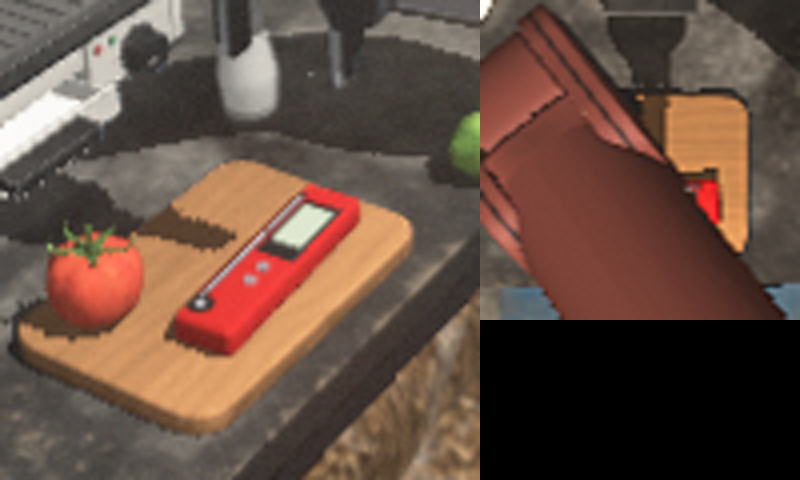

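Request:
move_arm --series '[[[1,0,4,0,0,-0.3],[2,-0.1,7,0,0,-0.3],[3,-0.1,9,0,0,-0.3],[3,-0.1,10,0,0,-0.3],[3,-0.1,10.3,0,0,-0.3]]]'

```text
t: 2.95
eef_pos: [0.4285, 0.2517, 0.0667]
eef_rot: [0.687, 0.726, -0.0, 0.0]
force: [0.8, 0.6, 0.3]
grip_width: 0.0649
grip_force: 0.0
```

```bash
python3 - <<'E'
from h import *
from plant import r
print(rel([.428,.254,.0445],down(93.2)), r.tip_extent)
s=r.snapshot("scene")
a=s["color"][200:320,160:280]; cv2.imwrite("pics/g2.png",cv2.resize(a,(600,600),interpolation=cv2.INTER_CUBIC))
p=r.read_state()["eef_pos"]
for e in(0,.01,.022):
  for d in (-.0325,.0325): print(e,d,((proj(s,p+[d,0,-e])-[160,200])*5).round())
E
```

```text
[0.23, -0.04, 2.22, -0.02, 0.04, -0.05] 0.022
0 -0.0325 [[395. 278.]]
0 0.0325 [[282. 237.]]
0.01 -0.0325 [[396. 296.]]
0.01 0.0325 [[283. 254.]]
0.022 -0.0325 [[397. 317.]]
0.022 0.0325 [[284. 275.]]
```

View pics/g2.png

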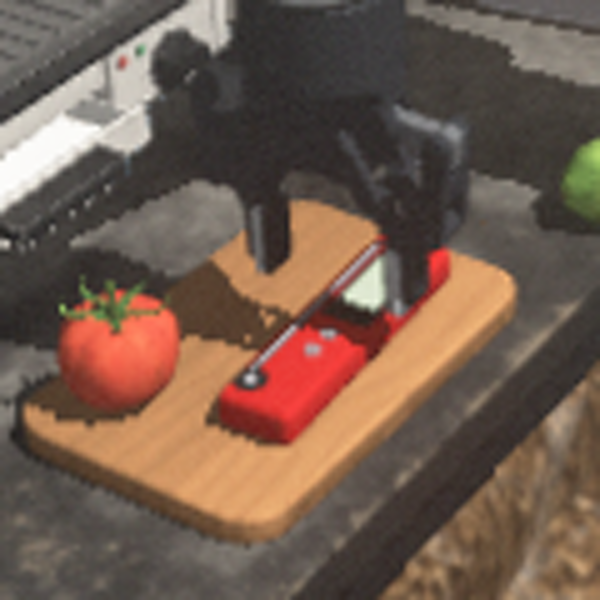

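Request:
move_arm --series '[[[0.2,0,1,0,0,0],[0.2,0,2.0,0,0,0],[0.2,0,2.1,0,0,0],[0.2,0,2.1,0,0,0]]]'

```text
t: 3.4
eef_pos: [0.4279, 0.2545, 0.0455]
eef_rot: [0.687, 0.727, -0.0, -0.0]
force: [0.0, -0.6, 0.0]
grip_width: 0.0652
grip_force: 0.0
```

Request:
move_arm --series '[[[0,0,0,0,0,0],[0,0,0,0,0,0],[0,0,0,0,0,0],[0,0,0,0,0,0],[0,0,0,0,0,0]]]' --claw 255 --force 50

```text
t: 3.9
eef_pos: [0.4283, 0.2549, 0.0463]
eef_rot: [0.687, 0.727, 0.0, 0.0]
force: [-0.8, -0.9, 5.2]
grip_width: 0.0384
grip_force: 51.0
```

Request:
move_arm --series '[[[0,0,-0.5,0,0,0],[0,0,-3,0,0,0],[0,0,-8,0,0,0],[0,0,-13,0,0,0],[0,0,-18,0,0,0]]]'

```text
t: 4.4
eef_pos: [0.4273, 0.2548, 0.2278]
eef_rot: [0.687, 0.727, -0.0, -0.0]
force: [1.8, -0.5, -2.5]
grip_width: 0.0385
grip_force: 50.9
```

```bash
python3 - <<'E'
from h import *
# stations: via, then above the tray with tool aligned; TCP = probe origin + ~28mm along tray z
print(rel([.44,.02,.28],down(95)))
V=[.44,.02,.28]; Rt=tool_tray(); q=tp(0,0,150); print(q)
print(rel(q,Rt,V,down(95)))
E
```

```text
[-23.51, -0.06, -5.23, -0.02, -0.01, -1.76]
[ 0.43699413 -0.19817094  0.18690381]
[-21.71, -2.2, 9.31, -29.99, 1.14, -4.24]
```

The grip holds, but there was 5 N upward at closing, so the tips may have swung forward as far as the board. I'll check how deep they reach.

```bash
python3 - <<'E'
from h import *
from plant import r
s=r.snapshot("scene"); st=r.read_state(); p=st["eef_pos"]; R=Ro.from_quat(st["eef_rot"])
u,v=np.round(proj(s,p)[0]).astype(int); x0,y0=u-50,v-40
cv2.imwrite("pics/g3.png",cv2.resize(s["color"][y0:y0+80,x0:x0+100],None,fx=8,fy=8,interpolation=cv2.INTER_CUBIC))
print(x0,y0)
# pts on -x side face (toward robot, tool y sign) and centre, at depth e
for e in(.0,.01,.022,.03): print(e,[((proj(s,p+R.apply([dx,dy,e]))[0]-[x0,y0]+.5)*8).round().tolist() for dx in(-.075,0,.075) for dy in(-.02,.02)])
E
```

```text
172 148
0.0 [[604.0, 232.0], [483.0, 203.0], [464.0, 341.0], [339.0, 309.0], [307.0, 463.0], [179.0, 427.0]]
0.01 [[604.0, 263.0], [485.0, 234.0], [465.0, 374.0], [341.0, 342.0], [310.0, 497.0], [181.0, 461.0]]
0.022 [[605.0, 301.0], [486.0, 272.0], [467.0, 413.0], [344.0, 380.0], [312.0, 538.0], [185.0, 501.0]]
0.03 [[606.0, 326.0], [487.0, 296.0], [468.0, 438.0], [345.0, 405.0], [314.0, 564.0], [187.0, 527.0]]
```

View pics/g3.png

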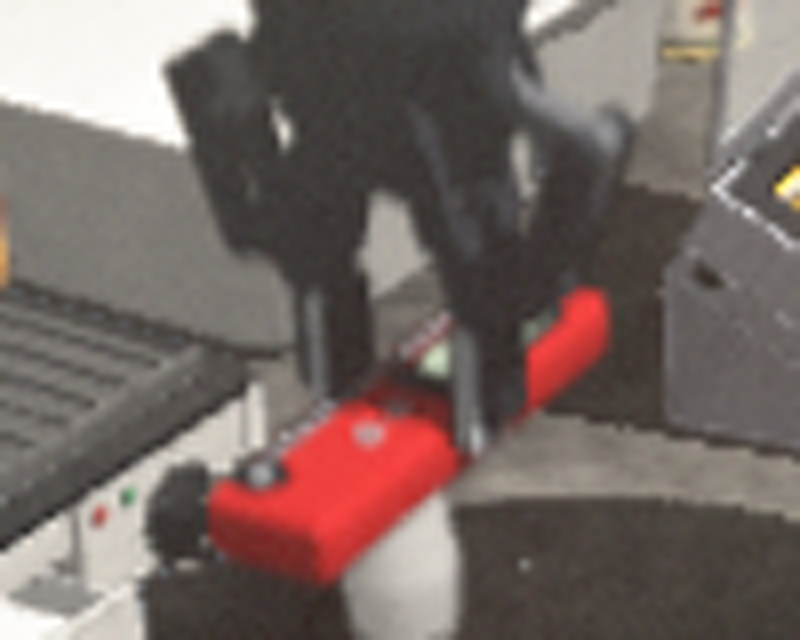

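At 40 mm opening the tips reach about 30 mm ahead of the TCP, level with the underside. That leaves no room above the foam, so I'll set the probe back on the board and regrasp about 11 mm higher.

Request:
move_arm --series '[[[0,0,5,0,0,0],[0,0,10,0,0,0],[0,0,14,0,0,0],[0,0,17,0,0,0],[0,0,17.9,0,0,0]]]'

```text
t: 4.95
eef_pos: [0.4257, 0.2535, 0.045]
eef_rot: [0.687, 0.727, -0.003, -0.001]
force: [-32.2, -23.3, 82.2]
grip_width: 0.0386
grip_force: 61.8
```

Request:
move_arm --series '[[[0,0,0.1,0,0,0],[0,0,0.1,0,0,0]]]'

```text
t: 5.15
eef_pos: [0.428, 0.255, 0.0461]
eef_rot: [0.687, 0.727, 0.0, -0.0]
force: [0.4, -0.1, -1.9]
grip_width: 0.0384
grip_force: 54.2
```

That landing was too hard, with an 82 N spike; I'll use slower approaches from here.

Request:
move_arm --series '[[[0,0,0,0,0,0],[0,0,0,0,0,0],[0,0,-0.5,0,0,0],[0,0,-1.1,0,0,0],[0,0,-1.1,0,0,0]]]' --claw 70

```text
t: 5.65
eef_pos: [0.4286, 0.2551, 0.0579]
eef_rot: [0.687, 0.727, 0.001, 0.0]
force: [0.2, 0.2, -0.3]
grip_width: 0.0619
grip_force: 0.0
```

Request:
move_arm --series '[[[0,0,0,0,0,0],[0,0,0,0,0,0],[0,0,0,0,0,0],[0,0,0,0,0,0],[0,0,0,0,0,0]]]' --claw 255 --force 50

```text
t: 6.15
eef_pos: [0.4291, 0.2558, 0.0581]
eef_rot: [0.687, 0.727, 0.001, 0.0]
force: [-1.0, -1.0, 13.6]
grip_width: -0.0002
grip_force: 6.7
```

Request:
move_arm --series '[[[0,0,-1,0,0,0],[0,0,-4,0,0,0],[0,0,-8,0,0,0],[0,0,-12,0,0,0],[0,0,-16,0,0,0]]]'

```text
t: 6.65
eef_pos: [0.4274, 0.2547, 0.2185]
eef_rot: [0.687, 0.727, -0.0, -0.0]
force: [1.0, 0.4, 0.2]
grip_width: 0.0003
grip_force: 0.0
```

```bash
python3 - <<'E'
from h import *
V=[.44,.02,.28]
print(rel(V,down(95)))
E
```

```text
[-23.5, -0.07, -6.16, -0.03, -0.0, -1.77]
```

It closed to 0, so the grasp missed over the top. That means tip_extent (22 mm) applies with the fingers shut, and the first grasp height was right. I'll regrasp there.

Request:
move_arm --series '[[[0,0,-0.2,0,0,0],[0,0,2,0,0,0],[0,0,6,0,0,0],[0,0,10,0,0,0],[0,0,13,0,0,0]]]' --claw 60

```text
t: 7.15
eef_pos: [0.4269, 0.254, 0.0843]
eef_rot: [0.687, 0.727, -0.001, -0.0]
force: [0.4, -0.7, 0.3]
grip_width: 0.0651
grip_force: 0.0
```

```bash
sed -n 1,16p fit.py > f3.py; cat >> f3.py <<'E'
def cost(v,k=8):
    P=Ro.from_euler("z",v[2]).apply(box)+[v[0],v[1],.016]
    c=cv2.convexHull(proj(S,P).astype(np.float32)); o=np.zeros((384*k,512*k),np.uint8); cv2.fillConvexPoly(o,np.round((c+.5)*k-.5).astype(np.int32),255)
    return np.abs(cv2.resize(o,(512,384),interpolation=cv2.INTER_AREA)/255.-M[0][1]).sum()
v=minimize(cost,[.428,.254,.06],method="Nelder-Mead",options=dict(initial_simplex=np.array([[.428,.254,.06],[.438,.254,.06],[.428,.264,.06],[.428,.254,.1]]))); print(v.x,v.fun)
print(rel([.428,.2545,.0455],down(93.3)))
E
sed -i 's/^M=.*/M=[(S,mask(S,(200,240,256,295)))]/' f3.py; python3 f3.py
```

```text
[0.42968103 0.25296625 0.0812523 ] 235.24313725490197
[0.13, 0.31, 3.75, -0.41, 0.12, -0.07]
```

Request:
move_arm --series '[[[0,0,0.8,0,0,0],[0,0,1.8,0,0,0],[0,0.1,2.8,0,0,0],[0,0.1,3.6,0,0,0],[0,0.1,3.7,0,0,0]]]'

```text
t: 7.75
eef_pos: [0.4287, 0.2545, 0.0489]
eef_rot: [0.687, 0.727, -0.001, -0.0]
force: [0.2, 0.5, -0.3]
grip_width: 0.0652
grip_force: 0.0
```

Request:
move_arm --series '[[[0,0,0,0,0,0],[0,0,0,0,0,0],[0,0,0,0,0,0],[0,0,0,0,0,0],[0,0,0,0,0,0]]]' --claw 255 --force 60

```text
t: 8.25
eef_pos: [0.4293, 0.255, 0.0505]
eef_rot: [0.687, 0.727, 0.0, 0.0]
force: [-2.8, -0.8, 6.8]
grip_width: 0.0377
grip_force: 60.4
```

Request:
move_arm --series '[[[0,0,-1,0,0,0],[0,0,-4,0,0,0],[0,0,-8,0,0,0],[0,0,-13,0,0,0],[0,0,-18,0,0,0]]]'

```text
t: 8.75
eef_pos: [0.4282, 0.2549, 0.232]
eef_rot: [0.687, 0.727, -0.0, -0.0]
force: [1.7, -0.4, -2.0]
grip_width: 0.0378
grip_force: 60.8
```

```bash
python3 - <<'E'
from h import *
V=[.44,.02,.26]
print(rel(V,down(95)))
q=tp(0,0,125); print(rel(q,tool_tray(),V,down(95)))
E
```

```text
[-23.52, -0.16, -2.8, -0.02, -0.01, -1.74]
[-21.61, -0.95, 9.47, -29.99, 1.14, -4.24]
```

The grasp came out 4 mm too high and is shallow. I'll set the probe down gently and regrasp lower.

Request:
move_arm --series '[[[0,0,4,0,0,0],[0,0,9,0,0,0],[0,0,13.5,0,0,0],[0,0,16.2,0,0,0],[0,0,16.7,0,0,0]]]'

```text
t: 9.25
eef_pos: [0.4271, 0.2537, 0.0603]
eef_rot: [0.687, 0.727, -0.002, -0.001]
force: [0.1, 0.1, -0.2]
grip_width: 0.0379
grip_force: 60.9
```

Request:
move_arm --series '[[[0,0,0.3,0,0,0],[0,0,0.6,0,0,0],[0,0,0.9,0,0,0],[0,0,1.1,0,0,0],[0,0,1.3,0,0,0]]]'

```text
t: 9.75
eef_pos: [0.4295, 0.2549, 0.0504]
eef_rot: [0.687, 0.726, 0.001, 0.0]
force: [-6.0, -5.5, 28.1]
grip_width: 0.0381
grip_force: 64.0
```

Request:
move_arm --series '[[[0,0,0,0,0,0],[0,0,0,0,0,0],[0,0,0,0,0,0]]]' --claw 60

```text
t: 10.05
eef_pos: [0.4291, 0.2549, 0.0499]
eef_rot: [0.687, 0.727, 0.0, 0.0]
force: [0.5, 1.2, 1.0]
grip_width: 0.0653
grip_force: 0.0
```

```bash
python3 - <<'E'
from h import *
from plant import r
print(r.read_state()["eef_pos"],rel([.429,.2548,.0438],down(93.3)))
E
```

```text
[0.42911494 0.2548644  0.04990297] [-0.01, -0.01, 0.61, 0.02, -0.01, -0.1]
```

Request:
move_arm --series '[[[0,0,0.3,0,0,0],[0,0,0.6,0,0,0],[0,0,0.6,0,0,0]]]'

```text
t: 10.35
eef_pos: [0.4287, 0.2546, 0.0432]
eef_rot: [0.687, 0.727, -0.0, -0.0]
force: [0.2, -0.4, -0.8]
grip_width: 0.0652
grip_force: 0.0
```

Request:
move_arm --series '[[[0,0,0,0,0,0],[0,0,0,0,0,0],[0,0,0,0,0,0],[0,0,0,0,0,0],[0,0,0,0,0,0]]]' --claw 255 --force 60

```text
t: 10.85
eef_pos: [0.4291, 0.2549, 0.0441]
eef_rot: [0.687, 0.727, 0.0, 0.0]
force: [-1.1, -1.2, 5.6]
grip_width: 0.0385
grip_force: 61.0
```

Request:
move_arm --series '[[[0,0,-1,0,0,0],[0,0,-4,0,0,0],[0,0,-8,0,0,0],[0,0,-13,0,0,0],[0,0,-18,0,0,0]]]'

```text
t: 11.35
eef_pos: [0.4282, 0.2548, 0.2258]
eef_rot: [0.687, 0.727, -0.0, -0.0]
force: [1.7, 0.5, -1.9]
grip_width: 0.0385
grip_force: 60.8
```

```bash
python3 - <<'E'
from h import *
V=[.44,.02,.26]
print(rel(V,down(95)))
q=tp(0,0,125); print(rel(q,tool_tray(),V,down(95)))
E
```

```text
[-23.51, -0.15, -3.43, -0.04, -0.01, -1.75]
[-21.61, -0.95, 9.47, -29.99, 1.14, -4.24]
```

Request:
move_arm --series '[[[-3,0,-0.5,0,0,-0.5],[-8,0,-1.5,0,0,-1],[-13,-0.1,-2.5,0,0,-1.7],[-18,-0.1,-3.4,0,0,-1.7],[-23.5,-0.1,-3.4,0,0,-1.7]]]'

```text
t: 11.85
eef_pos: [0.4407, 0.0263, 0.2596]
eef_rot: [0.676, 0.737, 0.001, 0.001]
force: [1.6, 0.8, -1.1]
grip_width: 0.0384
grip_force: 60.9
```

Request:
move_arm --series '[[[-4,-0.2,1,-6,0.2,-0.8],[-9,-0.4,3,-12,0.4,-1.6],[-13,-0.6,5,-18,0.7,-2.5],[-17.5,-0.8,7,-24,0.9,-3.3],[-21.6,-1,9,-30,1.1,-4.2]]]'

```text
t: 12.35
eef_pos: [0.4488, -0.1726, 0.1753]
eef_rot: [0.63, 0.738, 0.187, 0.155]
force: [0.6, 1.5, -1.0]
grip_width: 0.0387
grip_force: 61.0
```

Request:
move_arm --series '[[[0,0,0,0,0,0],[0,0,0,0,0,0],[0,0,0,0,0,0]]]'

```text
t: 12.65
eef_pos: [0.4507, -0.1688, 0.1764]
eef_rot: [0.629, 0.739, 0.187, 0.153]
force: [0.6, 0.7, -1.2]
grip_width: 0.0382
grip_force: 61.1
```

```bash
cat > chk.py <<'E'
from h import *
from plant import r
S=r.snapshot("scene"); st=r.read_state(); p=st["eef_pos"]; R=Ro.from_quat(st["eef_rot"])
print("TCP in tray mm",(tray_R(TY).inv().apply(p-TR)*1e3).round(1),"rot err",(tool_tray().inv()*R).as_rotvec(degrees=True).round(2),"F tray",tray_R(TY).inv().apply(st["force"]).round(1))
E
cat > chk2.py <<'E'
from chk import *
print(rel(tp(0,0,60),tool_tray()))
OFF=.0281
im=cv2.resize(S["color"][60:220,200:400],None,fx=4,fy=4,interpolation=cv2.INTER_CUBIC)
d=lambda P,c:cv2.polylines(im,[((proj(S,P)-[200,60]+.5)*4).astype(np.int32)],True,c,1)
rect=lambda x,y,z:np.array([[x,y,z],[x,-y,z],[-x,-y,z],[-x,y,z]])/1e3
# predicted probe in hand: tool x ~ probe y, tool y ~ probe x
for z in(OFF,OFF-.02): d(p+R.apply(rect(75,20,z*1e3)),(0,255,0))
d(tray_R(TY).apply(rect(22,77,20))+TR,(255,255,0))
cv2.imwrite("pics/h1.png",im)
E
python3 chk2.py
```

```text
TCP in tray mm [ 10.8  26.8 131.8] rot err [2.09 0.44 0.23] F tray [-0.2 -0.2 -1.2]
[-2.74, -0.8, 7.19, -2.09, -0.44, -0.23]
```

View pics/h1.png

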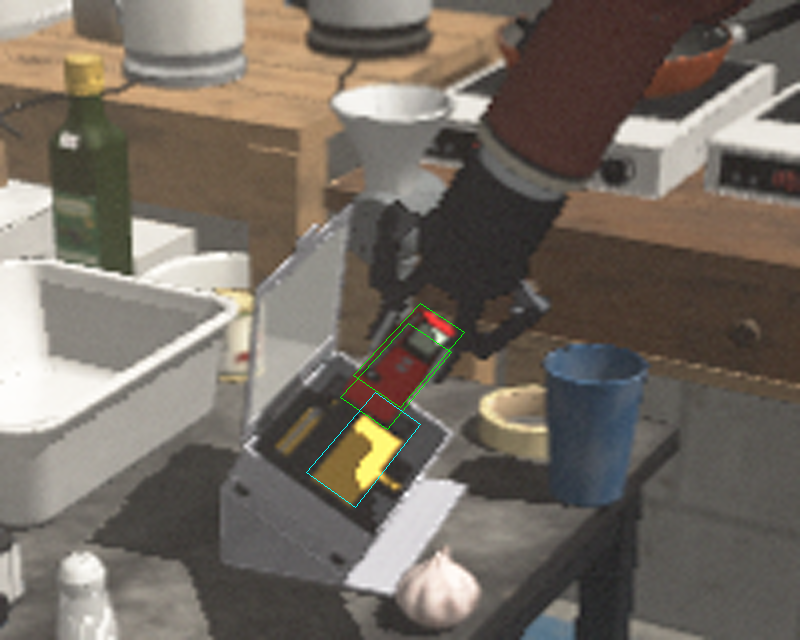

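The green outline of the held probe and the cyan mouth outline both match the picture, so the frames agree. Next I align over the mouth.

Request:
move_arm --series '[[[-1,-0.3,1,-0.7,-0.2,-0.1],[-2,-0.6,2.5,-1.4,-0.4,-0.2],[-2.7,-0.8,4,-2.1,-0.4,-0.2],[-2.7,-0.8,6,-2.1,-0.4,-0.2],[-2.7,-0.8,6.6,-2.1,-0.4,-0.2]]]'

```text
t: 13.2
eef_pos: [0.4784, -0.1906, 0.1124]
eef_rot: [0.625, 0.736, 0.198, 0.166]
force: [-0.0, -0.4, -1.0]
grip_width: 0.0385
grip_force: 61.0
```

Request:
move_arm --series '[[[0,0,0,0,0,0],[0,0,0,0,0,0]]]'

```text
t: 13.4
eef_pos: [0.4781, -0.1918, 0.1141]
eef_rot: [0.626, 0.736, 0.198, 0.167]
force: [-0.3, -1.0, -1.4]
grip_width: 0.0385
grip_force: 61.0
```

```bash
cat > chk3.py <<'E'
from chk import *
print(rel(tp(0,0,48),tool_tray()))
h=cv2.cvtColor(S["color"],cv2.COLOR_BGR2HSV)
# register the probe outline in hand by its red ends
m=(cv2.inRange(h,(0,130,40),(9,255,255))|cv2.inRange(h,(170,130,40),(180,255,255)))
rect=lambda x,y,z:np.array([[x,y,z],[x,-y,z],[-x,-y,z],[-x,y,z]])/1e3
P=np.vstack([p+R.apply(rect(75,20,z)) for z in(28.1,8.1)]); q=proj(S,P); x0,y0=q.min(0).astype(int)-6; x1,y1=q.max(0).astype(int)+6
a=np.argwhere(m[y0:y1,x0:x1])[:,::-1]+[x0,y0]
u=proj(S,np.array([p+R.apply([.05,0,.018]),p+R.apply([-.05,0,.018])])); ax=(u[1]-u[0]);n=np.linalg.norm(ax);ax/=n
f=lambda z:((z-u.mean(0))@ax)*100/n
print("red extent along mm",np.percentile(f(a),[0,1,99,100]).round(1),"predicted",f(q).min().round(1),f(q).max().round(1))
E
python3 chk3.py
```

```text
TCP in tray mm [-0.3 -0.7 66.3] rot err [-0.05 -0.02  0.11] F tray [-1.1  0.4 -0.9]
[0.07, 0.03, 1.83, 0.05, 0.02, -0.11]
red extent along mm [-89.4 -87.9  84.4  88.2] predicted -97.0 92.7
```

Request:
move_arm --series '[[[0.1,0,0.5,0,0,0],[0.1,0,1,0,0,0],[0.1,0,1.5,0,0,0],[0.1,0,2.0,0,0,0],[0.1,0,2.2,0,0,0]]]'

```text
t: 13.95
eef_pos: [0.4884, -0.1891, 0.0934]
eef_rot: [0.626, 0.736, 0.198, 0.167]
force: [-0.5, 0.7, -0.6]
grip_width: 0.0384
grip_force: 61.1
```

Request:
move_arm --series '[[[0,0,0.1,0,0,0],[0,0,0.2,0,0,0],[0,0,0.3,0,0,0],[0,0,0.4,0,0,0],[0,0,0.4,0,0,0]]]'

```text
t: 14.45
eef_pos: [0.4904, -0.189, 0.0906]
eef_rot: [0.626, 0.736, 0.198, 0.167]
force: [-0.3, 0.1, -1.3]
grip_width: 0.0382
grip_force: 61.1
```

```bash
python3 chk.py
```

```text
TCP in tray mm [-1.2  0.3 39.6] rot err [0.01 0.01 0.16] F tray [ 0.4 -0.1 -1.6]
```

Request:
move_arm --series '[[[0,0.1,0.1,0,0,0],[0,0.1,0.2,0,0,0],[0,0.1,0.3,0,0,0],[0,0.1,0.3,0,0,0]]]'

```text
t: 14.9
eef_pos: [0.4927, -0.1887, 0.0885]
eef_rot: [0.626, 0.735, 0.198, 0.167]
force: [-3.8, -0.2, 1.6]
grip_width: 0.0384
grip_force: 64.2
```

```bash
python3 chk.py
```

```text
TCP in tray mm [-0.3  0.3 36.6] rot err [0.01 0.   0.17] F tray [-3.   0.8  2.7]
```

Request:
move_arm --series '[[[0,-0.05,0.1,0,0,0],[0,-0.05,0.2,0,0,0],[0,-0.05,0.2,0,0,0]]]'

```text
t: 15.25
eef_pos: [0.4935, -0.1886, 0.0868]
eef_rot: [0.626, 0.735, 0.198, 0.167]
force: [-2.8, 0.6, 2.7]
grip_width: 0.0379
grip_force: 64.5
```

```bash
python3 chk.py
```

```text
TCP in tray mm [-0.4  0.3 34.7] rot err [-0.02 -0.    0.16] F tray [-1.4  1.3  4.4]
```

Request:
move_arm --series '[[[0,0,-0.1,0,0,0],[0,0,-0.2,0,0,0],[0,0,-0.3,0,0,0],[0,0,-0.8,0,0,0],[0,0,-2,0,0,0]]]' --claw 80

```text
t: 15.8
eef_pos: [0.483, -0.1898, 0.1038]
eef_rot: [0.626, 0.736, 0.198, 0.166]
force: [-1.0, 0.6, 1.0]
grip_width: 0.0589
grip_force: 0.0
```

Request:
move_arm --series '[[[0,0,-1,0,0,0],[0,0,-1,0,0,0],[0,0,-1,0,0,0],[0,0,-1,0,0,0],[0,0,-1,0,0,0]]]' --claw 255

```text
t: 16.3
eef_pos: [0.4784, -0.1908, 0.1123]
eef_rot: [0.626, 0.736, 0.198, 0.167]
force: [1.1, -0.2, -0.0]
grip_width: 0.0003
grip_force: 0.0
```

```bash
python3 chk.py
```

```text
TCP in tray mm [-0.9  0.5 64.3] rot err [0.03 0.03 0.17] F tray [-0.6  0.5 -0.5]
```

Request:
move_arm --series '[[[0,0.1,0.4,0,0,0],[0,0.1,0.8,0,0,0],[0,0.1,1.2,0,0,0],[0,0.1,1.5,0,0,0],[0,0.1,1.7,0,0,0]]]'

```text
t: 16.85
eef_pos: [0.4876, -0.1893, 0.0978]
eef_rot: [0.626, 0.736, 0.198, 0.167]
force: [-2.1, 0.2, 1.9]
grip_width: -0.0002
grip_force: 1.4
```

Request:
move_arm --series '[[[0,0,0.1,0,0,0],[0,0,0.2,0,0,0],[0,0,0.3,0,0,0],[0,0,0.4,0,0,0],[0,0,0.5,0,0,0]]]'

```text
t: 17.35
eef_pos: [0.4898, -0.189, 0.0938]
eef_rot: [0.626, 0.736, 0.197, 0.167]
force: [-5.7, 0.8, 2.7]
grip_width: 0.0001
grip_force: 2.6
```

```bash
python3 chk.py
```

```text
TCP in tray mm [-0.2  0.5 42.4] rot err [0.04 0.02 0.17] F tray [-3.5  1.3  5.8]
```

Request:
move_arm --series '[[[0,0,0.1,0,0,0],[0,0,0.2,0,0,0],[0,0,0.3,0,0,0],[0,0,0.4,0,0,0],[0,0,0.5,0,0,0]]]'

```text
t: 17.9
eef_pos: [0.4921, -0.1886, 0.0894]
eef_rot: [0.626, 0.736, 0.197, 0.167]
force: [-8.6, 0.5, 5.2]
grip_width: 0.0004
grip_force: 4.5
```

```bash
python3 chk.py
```

```text
TCP in tray mm [-0.4  0.5 37.5] rot err [0.05 0.03 0.18] F tray [-4.4  1.8  9. ]
```

Request:
move_arm --series '[[[0,0,0.1,0,0,0],[0,0,0.2,0,0,0],[0,0,0.3,0,0,0],[0,0,0.3,0,0,0]]]'

```text
t: 18.35
eef_pos: [0.4935, -0.1885, 0.0868]
eef_rot: [0.626, 0.735, 0.197, 0.167]
force: [-9.9, 1.4, 7.7]
grip_width: -0.0
grip_force: 5.5
```

```bash
python3 chk.py
```

```text
TCP in tray mm [-0.3  0.4 34.7] rot err [0.04 0.03 0.18] F tray [-4.   1.6 11.2]
```

Request:
move_arm --series '[[[0,0,0.1,0,0,0],[0,0,0.2,0,0,0],[0,0,0.3,0,0,0],[0,0,0.3,0,0,0]]]'

```text
t: 18.8
eef_pos: [0.4951, -0.1886, 0.0843]
eef_rot: [0.626, 0.735, 0.197, 0.167]
force: [-8.4, -0.9, 5.3]
grip_width: -0.0
grip_force: 4.1
```

```bash
python3 chk.py
```

```text
TCP in tray mm [-0.3  0.  31.7] rot err [ 0.03 -0.02  0.19] F tray [-4.3  1.4  7.3]
```

Request:
move_arm --series '[[[0,0,0.1,0,0,0],[0,0,0.2,0,0,0],[0,0,0.2,0,0,0]]]'

```text
t: 19.15
eef_pos: [0.4961, -0.1885, 0.0826]
eef_rot: [0.626, 0.735, 0.197, 0.167]
force: [-9.0, -0.9, 6.2]
grip_width: 0.0
grip_force: 4.9
```

```bash
python3 chk.py
```

```text
TCP in tray mm [-0.3 -0.  29.8] rot err [ 0.03 -0.02  0.19] F tray [-3.9  1.2 10.1]
```

The force dropped past the hump, so the probe is sinking. I'll go on until the force rises steeply.

Request:
move_arm --series '[[[0,0,0.1,0,0,0],[0,0,0.2,0,0,0],[0,0,0.3,0,0,0],[0,0,0.3,0,0,0]]]'

```text
t: 19.6
eef_pos: [0.4975, -0.1883, 0.0803]
eef_rot: [0.626, 0.735, 0.197, 0.167]
force: [-13.0, 0.3, 11.2]
grip_width: -0.0002
grip_force: 7.9
```

```bash
python3 chk.py
```

```text
TCP in tray mm [-0.3 -0.  27. ] rot err [ 0.02 -0.02  0.2 ] F tray [-5.1  2.4 15.5]
```

Request:
move_arm --series '[[[0,0,0.1,0,0,0],[0,0,0.2,0,0,0],[0,0,0.2,0,0,0]]]'

```text
t: 19.95
eef_pos: [0.4982, -0.1882, 0.079]
eef_rot: [0.626, 0.735, 0.197, 0.167]
force: [-21.8, 1.2, 23.6]
grip_width: 0.0
grip_force: 15.6
```

```bash
python3 chk.py
```

```text
TCP in tray mm [-0.2 -0.1 25.5] rot err [ 0.01 -0.01  0.2 ] F tray [-7.7  5.5 31.7]
```

31 N with a steep rise means it is on the floor. Next I retract and probe both ends lightly to check it is level.

Request:
move_arm --series '[[[0,0,-0.5,0,0,0],[0,0,-1.2,0,0,0],[0,0,-1.8,0,0,0],[0,0,-2.4,0,0,0],[0,0,-2.4,0,0,0]]]'

```text
t: 20.5
eef_pos: [0.4875, -0.1899, 0.1001]
eef_rot: [0.626, 0.735, 0.198, 0.168]
force: [0.3, -0.1, 0.2]
grip_width: 0.0003
grip_force: 0.0
```

```bash
cat chk.py > pos.py; cat >> pos.py <<'E'
for q in((0,50,44),(0,-50,44),(-36,50,44)): print(q,rel(tp(*q),tool_tray()))
h=cv2.cvtColor(S["color"],cv2.COLOR_BGR2HSV); m=cv2.inRange(h,(0,130,40),(9,255,255))|cv2.inRange(h,(170,130,40),(180,255,255))
rect=lambda x,y,z:np.array([[x,y,z],[x,-y,z],[-x,-y,z],[-x,y,z]])/1e3
q=proj(S,tray_R(TY).apply(rect(20,75,20))+TR); print("seated top predicted",q.round(1).tolist())
x0,y0=q.min(0).astype(int)-5;x1,y1=q.max(0).astype(int)+5
a=np.argwhere(m[y0:y1,x0:x1])[:,::-1]+[x0,y0]; print(cv2.boxPoints(cv2.minAreaRect(a.astype(np.float32))).round(1).tolist())
E
python3 pos.py
```

```text
TCP in tray mm [ 0.8  0.1 48.9] rot err [-0.05 -0.04  0.14] F tray [ 1.1  0.5 -0.3]
(0, 50, 44) [4.99, -0.1, 0.49, 0.05, 0.04, -0.14]
(0, -50, 44) [-5.01, -0.07, 0.49, 0.05, 0.04, -0.14]
(-36, 50, 44) [4.98, -3.7, 0.48, 0.05, 0.04, -0.14]
seated top predicted [[277.0, 177.8], [293.8, 158.3], [304.0, 165.6], [288.0, 185.7]]
[[276.79998779296875, 178.1999969482422], [292.70001220703125, 158.39999389648438], [303.0, 166.60000610351562], [287.0, 186.39999389648438]]
```

The outline in the image matches the seated prediction to under 1 px at all four corners. Now I press each end.

Request:
move_arm --series '[[[2.5,0,0,0,0,0],[5,0,0.2,0,0,0],[5,0,0.4,0,0,0],[5,0,0.6,0,0,0],[5,0,0.6,0,0,0]]]'

```text
t: 21.05
eef_pos: [0.4825, -0.1403, 0.0939]
eef_rot: [0.626, 0.735, 0.198, 0.167]
force: [0.4, 0.2, 0.6]
grip_width: -0.0001
grip_force: 0.0
```

```bash
python3 chk.py
```

```text
TCP in tray mm [ 0.5 49.6 42.5] rot err [ 0.   -0.01  0.2 ] F tray [ 0.2 -0.1 -0.7]
```

Request:
move_arm --series '[[[0,0,0.1,0,0,0],[0,0,0.2,0,0,0],[0,0,0.3,0,0,0],[0,0,0.4,0,0,0],[0,0,0.4,0,0,0]]]'

```text
t: 21.6
eef_pos: [0.4842, -0.1397, 0.0906]
eef_rot: [0.626, 0.735, 0.197, 0.167]
force: [-2.3, -1.1, 1.5]
grip_width: -0.0001
grip_force: 0.9
```

```bash
python3 chk.py
```

```text
TCP in tray mm [ 0.4 50.  38.6] rot err [-0.   -0.02  0.18] F tray [-0.6 -0.9  1.9]
```

Request:
move_arm --series '[[[0,0,-0.8,0,0,0],[-5,0,-0.8,0,0,0],[-10,0,-0.8,0,0,0],[-10,0,-0.4,0,0,0],[-10,0,-0.4,0,0,0]]]'

```text
t: 22.15
eef_pos: [0.4979, -0.2393, 0.0938]
eef_rot: [0.627, 0.735, 0.198, 0.167]
force: [-0.5, 0.3, -0.4]
grip_width: -0.0
grip_force: 0.0
```

Request:
move_arm --series '[[[0,0,0.1,0,0,0],[0,0,0.2,0,0,0],[0,0,0.3,0,0,0],[0,0,0.4,0,0,0],[0,0,0.4,0,0,0]]]'

```text
t: 22.65
eef_pos: [0.5002, -0.2375, 0.0905]
eef_rot: [0.626, 0.736, 0.198, 0.167]
force: [-2.1, 1.3, 1.6]
grip_width: 0.0001
grip_force: 0.9
```

```bash
python3 chk.py
```

```text
TCP in tray mm [  0.3 -49.1  38.5] rot err [0.01 0.04 0.13] F tray [-0.5  1.3  1.5]
```

The two ends are at equal height. I'll touch the foam beside the probe at the same force to confirm it is flush.

Request:
move_arm --series '[[[0,0,-0.8,0,0,0],[2,-3.5,-0.8,0,0,0],[2,-3.5,-0.8,0,0,0],[2,-3.5,-0.4,0,0,0],[2,-3.5,-0.4,0,0,0]]]'

```text
t: 23.2
eef_pos: [0.4658, -0.224, 0.0769]
eef_rot: [0.626, 0.735, 0.198, 0.168]
force: [0.5, -0.4, 0.6]
grip_width: -0.0
grip_force: 0.0
```

Request:
move_arm --series '[[[0,0,0.1,0,0,0],[0,0,0.2,0,0,0],[0,0,0.3,0,0,0],[0,0,0.4,0,0,0],[0,0,0.4,0,0,0]]]'

```text
t: 23.7
eef_pos: [0.4674, -0.2234, 0.0733]
eef_rot: [0.626, 0.735, 0.198, 0.167]
force: [0.6, 0.2, 2.6]
grip_width: 0.0002
grip_force: 1.1
```

```bash
python3 chk.py
```

```text
TCP in tray mm [-34.4 -29.8  38.7] rot err [-0.02 -0.02  0.15] F tray [ 2.1 -0.6  2.6]
```

The foam reads 38.7 mm against 38.5 mm for the probe, so it is flush to within about 1 mm. On to the cover.

```bash
cat > cov.py <<'E'
from h import *
D=down(90+np.degrees(TY)); ux=np.array([np.cos(TY),np.sin(TY),0])
def C(phi,rho=95): c,s=np.cos(phi),np.sin(phi); return tp(70-rho*c+3*s,0,24+rho*s+3*c)
def tcp(phi,rho=95,off=.012): return C(phi,rho)+ux*off+[0,0,.022]
if __name__=="__main__":
    from plant import r
    p=r.read_state()["eef_pos"]; A=[p[0]-.03,p[1]+.02,.31]
    print("edge z",C(2.09,132)[2],"start",tcp(2.2),"A",A)
    print(rel(A,D)); B=tcp(2.09)+ux*.06; B0=[B[0],B[1],.31]
    print(rel(B0,D,A,D)); print(B,rel(B,D,B0,D))
E
python3 cov.py
```

```text
edge z 0.24479652004055544 start [ 0.58364307 -0.17405319  0.22893914] A [np.float64(0.4373689626247421), np.float64(-0.20341838262355957), 0.31]
[2.48, 9.55, -21.82, 30.02, -0.02, -0.15]
[0.52, 19.87, 0.0, 0.0, 0.0, 0.0]
[ 0.63257113 -0.16600652  0.22979688] [0.0, -0.0, 8.02, 0.0, 0.0, 0.0]
```

Request:
move_arm --series '[[[0,0,-3,0,0,0],[0.5,1,-8,6,0,0],[1,4,-12.5,14,0,0],[1.8,7,-17,22,0,0],[2.5,9.5,-21.8,30,0,0]]]'

```text
t: 24.25
eef_pos: [0.4378, -0.2083, 0.2683]
eef_rot: [0.649, 0.761, 0.019, 0.017]
force: [1.2, 0.3, 0.0]
grip_width: 0.0
grip_force: 0.0
```

```bash
python3 - <<'E'
from cov import *
B=tcp(2.09)+ux*.06; print(rel([B[0],B[1],.31],D))
E
```

```text
[1.1, 20.09, -3.14, 2.95, 0.1, -0.27]
```

Request:
move_arm --series '[[[0,0,-4,3,0,0],[1,4,-4,3,0,0],[1.1,9,-4,3,0,0],[1.1,14,-4,3,0,0],[1.1,20,-4,3,0,0]]]'

```text
t: 24.75
eef_pos: [0.6236, -0.1663, 0.3157]
eef_rot: [0.648, 0.762, 0.003, 0.0]
force: [0.3, -0.9, 1.0]
grip_width: -0.0002
grip_force: 0.0
```

```bash
python3 - <<'E'
from cov import *
print(rel(tcp(2.09)+ux*.06,D))
E
```

```text
[-0.14, 0.86, 8.59, 0.24, -0.19, -0.08]
```

Request:
move_arm --series '[[[0,0.9,0,0,0,0],[0,0.9,3,0,0,0],[0,0.9,6,0,0,0],[0,0.9,8.5,0,0,0],[0,0.9,8.5,0,0,0]]]'

```text
t: 25.25
eef_pos: [0.6288, -0.1648, 0.2267]
eef_rot: [0.648, 0.762, 0.001, -0.003]
force: [-0.6, -0.4, -0.3]
grip_width: -0.0
grip_force: 0.0
```

```bash
cat > arc.py <<'E'
from cov import *
import sys
p=None
for f in np.arange(2.2,-.2,-.1): print(round(f,2),rel(tcp(f),D)[:3])
E
python3 arc.py
```

```text
2.2 [-0.18, -4.61, -0.21]
2.1 [-0.18, -5.55, -0.3]
2.0 [-0.18, -6.5, -0.28]
1.9 [-0.19, -7.45, -0.17]
1.8 [-0.19, -8.38, 0.03]
1.7 [-0.19, -9.28, 0.32]
1.6 [-0.19, -10.15, 0.71]
1.5 [-0.2, -10.98, 1.18]
1.4 [-0.2, -11.75, 1.72]
1.3 [-0.21, -12.47, 2.35]
1.2 [-0.21, -13.12, 3.04]
1.1 [-0.22, -13.7, 3.79]
1.0 [-0.22, -14.2, 4.6]
0.9 [-0.23, -14.62, 5.45]
0.8 [-0.23, -14.95, 6.34]
0.7 [-0.24, -15.19, 7.26]
0.6 [-0.24, -15.34, 8.2]
0.5 [-0.25, -15.39, 9.15]
0.4 [-0.25, -15.35, 10.1]
0.3 [-0.26, -15.21, 11.04]
0.2 [-0.26, -14.98, 11.96]
0.1 [-0.27, -14.66, 12.85]
-0.0 [-0.27, -14.25, 13.71]
-0.1 [-0.28, -13.76, 14.52]
-0.2 [-0.28, -13.19, 15.28]
```

Request:
move_arm --series '[[[-0.1,-3,-0.2,0,0,0],[-0.2,-4.6,-0.2,0,0,0],[-0.2,-5.8,-0.3,0,0,0],[-0.2,-7,-0.2,0,0,0],[-0.2,-8.4,0,0,0,0]]]'

```text
t: 25.75
eef_pos: [0.5487, -0.1803, 0.2315]
eef_rot: [0.647, 0.762, 0.003, 0.001]
force: [2.1, 0.5, 0.2]
grip_width: -0.0004
grip_force: 0.3
```

```bash
python3 arc.py | sed -n 5,18p
```

```text
1.8 [0.05, -0.22, 0.5]
1.7 [0.05, -1.13, 0.78]
1.6 [0.05, -2.0, 1.16]
1.5 [0.05, -2.83, 1.62]
1.4 [0.04, -3.61, 2.16]
1.3 [0.04, -4.33, 2.78]
1.2 [0.04, -4.99, 3.46]
1.1 [0.04, -5.58, 4.21]
1.0 [0.04, -6.09, 5.01]
0.9 [0.03, -6.51, 5.86]
0.8 [0.03, -6.85, 6.75]
0.7 [0.03, -7.1, 7.67]
0.6 [0.03, -7.25, 8.61]
0.5 [0.02, -7.31, 9.55]
```

Contact is 2 N and the cover is moving. Continuing along the arc.

Request:
move_arm --series '[[[0,-1.1,0.7,0,0,0],[0,-2.4,1.4,0,0,0],[0,-3.6,2.2,0,0,0],[0,-4.7,3.1,0,0,0],[0,-5.6,4.2,0,0,0]]]'

```text
t: 26.25
eef_pos: [0.4934, -0.1894, 0.1889]
eef_rot: [0.647, 0.762, 0.003, 0.001]
force: [0.3, -0.8, 1.3]
grip_width: 0.0001
grip_force: 0.3
```

```bash
python3 arc.py | sed -n 11,20p; python3 - <<'E'
from cov import *
for f in(.5,.4,.3,.2,.1,0,-.05): print(f,rel(tcp(f,85,-.012),D)[:3])
E
```

```text
1.2 [0.05, 0.63, -0.76]
1.1 [0.05, 0.05, -0.01]
1.0 [0.05, -0.46, 0.79]
0.9 [0.04, -0.89, 1.64]
0.8 [0.04, -1.22, 2.53]
0.7 [0.04, -1.47, 3.44]
0.6 [0.04, -1.63, 4.38]
0.5 [0.03, -1.69, 5.33]
0.4 [0.03, -1.65, 6.28]
0.3 [0.03, -1.52, 7.22]
0.5 [0.03, -3.09, 5.3]
0.4 [0.03, -3.06, 6.15]
0.3 [0.03, -2.95, 6.99]
0.2 [0.03, -2.75, 7.82]
0.1 [0.02, -2.47, 8.62]
0 [0.02, -2.12, 9.39]
-0.05 [0.02, -1.91, 9.76]
```

Request:
move_arm --series '[[[0,-0.7,1.2,0,0,0],[0,-1.1,2.3,0,0,0],[0,-1.5,3.4,0,0,0],[0,-1.7,4.4,0,0,0],[0,-2.4,5.2,0,0,0]]]'

```text
t: 26.75
eef_pos: [0.4703, -0.1925, 0.1352]
eef_rot: [0.647, 0.762, 0.003, 0.0]
force: [1.5, 0.4, 0.2]
grip_width: 0.0004
grip_force: 0.2
```

```bash
python3 - <<'E'
from cov import *
for f in(.5,.4,.3,.2,.1,0,-.05): print(f,rel(tcp(f,85,-.012),D)[:3])
E
```

```text
0.5 [-0.02, -0.72, -0.06]
0.4 [-0.02, -0.69, 0.79]
0.3 [-0.03, -0.58, 1.63]
0.2 [-0.03, -0.38, 2.46]
0.1 [-0.03, -0.11, 3.26]
0 [-0.04, 0.25, 4.03]
-0.05 [-0.04, 0.46, 4.4]
```

Request:
move_arm --series '[[[0,-0.7,0.7,0,0,0],[0,-0.6,1.5,0,0,0],[0,-0.4,2.3,0,0,0],[0,-0.1,3.0,0,0,0],[0,0,3.3,0,0,0]]]'

```text
t: 27.25
eef_pos: [0.4706, -0.1924, 0.1023]
eef_rot: [0.647, 0.762, 0.003, -0.0]
force: [-1.0, 0.4, 0.1]
grip_width: 0.0001
grip_force: 0.2
```

Request:
move_arm --series '[[[0,0.1,0.2,0,0,0],[0,0.2,0.4,0,0,0],[0,0.2,0.6,0,0,0],[0,0.2,0.8,0,0,0],[0,0.2,0.8,0,0,0]]]'

```text
t: 27.75
eef_pos: [0.4722, -0.1924, 0.095]
eef_rot: [0.647, 0.762, 0.003, 0.0]
force: [-0.2, 0.1, 0.6]
grip_width: -0.0002
grip_force: 0.0
```

```bash
cat > cs.py <<'E'
from cov import *
for f in(.1,0,-.05): print(f,rel(tcp(f,85,-.012),D)[:3])
E
python3 chk.py; python3 cs.py
```

```text
TCP in tray mm [-15.   -0.   52.7] rot err [29.74  0.18  0.09] F tray [-0.4 -0.2 -0.5]
0.1 [0.0, -0.27, -0.75]
0 [0.0, 0.08, 0.02]
-0.05 [-0.0, 0.29, 0.4]
```

Request:
move_arm --series '[[[0,0,0.1,0,0,0],[0,0,0.2,0,0,0],[0,0,0.3,0,0,0],[0,0,0.4,0,0,0]]]'

```text
t: 28.2
eef_pos: [0.4723, -0.1924, 0.0911]
eef_rot: [0.647, 0.762, 0.003, 0.0]
force: [0.2, 0.6, 1.0]
grip_width: 0.0002
grip_force: 0.2
```

Request:
move_arm --series '[[[0,0,0.1,0,0,0],[0,0,0.2,0,0,0],[0,0,0.3,0,0,0]]]'

```text
t: 28.5
eef_pos: [0.4725, -0.1924, 0.0882]
eef_rot: [0.647, 0.762, 0.003, 0.0]
force: [0.1, 0.3, 1.7]
grip_width: -0.0002
grip_force: 0.8
```

Request:
move_arm --series '[[[0,0,0.1,0,0,0],[0,0,0.2,0,0,0],[0,0,0.3,0,0,0]]]'

```text
t: 28.8
eef_pos: [0.4727, -0.1924, 0.0854]
eef_rot: [0.647, 0.762, 0.003, 0.001]
force: [0.6, -0.3, 5.7]
grip_width: 0.0001
grip_force: 1.9
```

Request:
move_arm --series '[[[0,0,0.1,0,0,0],[0,0,0.2,0,0,0],[0,0,0.2,0,0,0]]]'

```text
t: 29.1
eef_pos: [0.4727, -0.1925, 0.0835]
eef_rot: [0.647, 0.762, 0.003, 0.001]
force: [0.8, -0.1, 6.3]
grip_width: -0.0
grip_force: 2.5
```

```bash
python3 chk.py; python3 cs.py
```

```text
TCP in tray mm [-20.3  -0.2  42.4] rot err [29.69  0.16  0.08] F tray [ 3.3 -0.5  5.2]
0.1 [0.02, -0.32, -1.91]
0 [0.02, 0.04, -1.13]
-0.05 [0.02, 0.24, -0.76]
```

The force held at 5–6 N on the tray springs (the hinge alone is under 1 N), so the cover is shut. I'll retract and check the picture numerically.

Request:
move_arm --series '[[[0,0,-0.5,0,0,0],[0,-0.5,-2,0,0,0],[0,-1,-6,0,0,0],[0,-2,-11,0,0,0],[0,-2,-16,0,0,0]]]'

```text
t: 29.65
eef_pos: [0.45, -0.1961, 0.2442]
eef_rot: [0.648, 0.762, 0.003, -0.0]
force: [1.2, 0.0, -0.2]
grip_width: -0.0003
grip_force: 0.0
```

Request:
move_arm --series '[[[-4,0,0,0,0,0],[-8,0,0,0,0,0],[-12,0,0,0,0,0],[-16,0,0,0,0,0],[-18,0,0,0,0,0]]]'

```text
t: 30.15
eef_pos: [0.4797, -0.3774, 0.2419]
eef_rot: [0.649, 0.761, 0.002, 0.0]
force: [0.7, 0.5, -0.5]
grip_width: -0.0003
grip_force: 0.0
```

```bash
python3 - <<'E'
from h import *
from plant import r
S=r.snapshot("scene"); g=cv2.cvtColor(S["color"],cv2.COLOR_BGR2GRAY).astype(np.float32); g0=cv2.imread("pics/scene0.png",0).astype(np.float32)
# mean difference where the upright cover stood, and edge score of the cover frame outline vs angle
def outline(phi):
    c,s=np.cos(phi),np.sin(phi); P=[]
    for y in np.linspace(-98,98,60): P.append([70-122*c+3*s,y,24+122*s+3*c])
    for y in(98,-98):
        for q in np.linspace(40,122,30): P.append([70-q*c+3*s,y,24+q*s+3*c])
    return proj(S,tray_R(TY).apply(np.array(P)/1e3)+TR)
G=np.hypot(cv2.Sobel(g,5,1,0),cv2.Sobel(g,5,0,1))
G0=np.hypot(cv2.Sobel(g0,5,1,0),cv2.Sobel(g0,5,0,1))
sc=lambda G,f:cv2.remap(G,outline(f).astype(np.float32).reshape(-1,1,2),None,cv2.INTER_LINEAR)
for f in(2.25,2.15,2.05,1.95,.4,.3,.2,.15,.1,.05,0,-.05,-.1): print(f,sc(G0,f).mean().round(),sc(G,f).mean().round())
E
```

```text
2.25 82.0 84.0
2.15 83.0 123.0
2.05 116.0 113.0
1.95 121.0 87.0
0.4 75.0 66.0
0.3 94.0 56.0
0.2 68.0 92.0
0.15 66.0 123.0
0.1 75.0 176.0
0.05 72.0 235.0
0 62.0 228.0
-0.05 90.0 207.0
-0.1 80.0 174.0
```

The outline score peaks at about 0 to 0.05 rad, which fits the forces felt when the cover shut. Handing in.

```bash
python3 -c "
from plant import r
print(r.finish_job())"
```

```text
the job is handed in; nothing more can be done
None
```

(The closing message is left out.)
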